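Set out a guest's infuser mug

ROBOT

A 6-joint arm with a two-finger parallel gripper is mounted at the origin on the work surface. World frame = base frame: x ahead of the robot, y to its left, z up, the work surface at z = 0. Lengths are in m, angles in degrees, forces in N, time in s.
With the tool pointing down it reaches from about 0.25 to 0.725 m from the base axis. Payload 9.7 kg.
Tool frame: the origin (TCP) lies midway between the tips of the shut fingers; the grasp point (between the pads) lies 19 mm behind it (bot.pinch_z is the distance from the TCP to the grasp point, in m); z points along the fingers, y is the line along which they close (so a half turn about z gives the same grasp; the last joint's range is limited). The gripper opens to 85 mm and grips with 20 to 120 N. Pads are 22 mm wide; open, the fingers measure 114 mm over their backs; the gripper's body (76 mm by 85 mm) begins 54 mm behind the grasp point. The pads swing forward as they close: fully open they stand 13 mm farther back than shut.
Start: joints at [68.468, 4.979, 10.078, 95.1, 0, 90], TCP at [0.202, 0.512, 0.231] pointing down, gripper open.
Joint ranges: [-179.16, 179.16], [-48.56, 103.87], [-65.8, 70.77], [-126.05, 130.52], [-82.76, 87.17], [-180, 180]. Speed limits (degrees/s): [127.2, 127.2, 147.25, 180, 180, 180].

INTERFACE

Orientations are given as [roll, pitch, yaw] about the fixed x, y, z axes, in that order (R = Rz(yaw) Ry(pitch) Rx(roll)).
In Python, from workcell import sensors, camera, ticket, bot gives the robot as it stands.
- The arm moves only by the shell command python3 -m handwheel 'ROWS' [FORCE]. ROWS is a JSON object of lists of equal length, an entry for each row: "gripper": the opening, from -1 (shut) to 1 (fully open); "slide": the shift along the tool's x, y, z in mm, a list of three; "yaw": the turn about the tool's z in rad. A call has 1 to 8 rows; each row shifts and turns the commanded pose from where the row before left it, along the tool's axes as they then stand; what a row does not reach is not made up. A row lasts 1/12 s, in which the tool goes at most 41.7 mm and 7.16 degrees, less where a joint would pass 70% of its speed; a pose out of reach is approached as far as the arm can. A call is refused whole if a number of a shift passes 41.7 or a number of a turn 0.125, either way. A call with a gripper value outside its range is refused whole. The fingers move at their own pace and stop on an object; FORCE is the grip in N (left out, the last holds). Time passes only in rows, so rows that do not move let the fingers close. It gives the time, the measured TCP pose, the force, the opening and the grip force at its end, in the units of the state.
- sensors.get_obs(): the state, without advancing time (a new reading comes with each control period).
- camera(name): name is "side" or "top"; returns a dict with "img" (400x640x3 uint8, red, green, blue), "fx", "fy", "cx", "cy" (pixels), "dist" ([k1, k2, p1, p2, k3] as OpenCV has them; the pictures are not rectified), "R" (3x3) and "t" (3): a world point X has camera coordinates R X + t. Camera axes: x right, y down, z forward; pixel columns grow to the right and rows downward; lengths in m; the calibration is good to about 2 mm. A picture is of the moment at which its call begins. There is no depth.
- ticket.job_done(): hands the job in; it is judged then, once.
The state is a dict: "time": time; "q": joint angles; "qd": joint speeds; "joint_efforts": joint torques, N m; "ee_pos": TCP position; "tcp_rot": TCP orientation; "wrist_force": force on the tool from outside, world axes, zero at the start; "torque": the same for the moment, N m; "opening": finger opening in m; "grasp_force": force on a finger pad.
Only numpy, scipy, OpenCV 4.12 (cv2) and the standard library are available. Lean on these libraries where they do the work, as an engineer would, in place of code of your own. Each camera call takes 0.05 s, during which the arm holds its last target. There are 200 camera calls.

TASK

Set out the infuser mug for a guest, building it up from the bottom: lay the wooden saucer in the middle of the small round board, stand the mug in the saucer, hang the strainer in the mug, and close it with its lid. Put the low drip dish in the middle of the grey stone tile, ready for the strainer. Work around the tasting cup, the tea caddy and the white pitcher without knocking them over or shifting them from their places.

Things in the scene. Friction and masses are not known exactly. Their poses are not given: they have to be found in the camera images.
- board: Target: small round walnut board, 130 mm wide, 8 thick, fixed on the table. Origin: centre of its underside, top 8 above. The ten listed things stand upright in two loose rows, any in any place, centres 120 or more apart; kettle, begonia, books, tea tray with teapot and tool jar are fixed outside the rows, at the back and sides of the table.
- tile: Target: square grey stone tile, 90 x 90 mm, 8 thick, fixed on the table. Origin: centre of its underside, top 8 above; x, y along its edges.
- saucer: Thick round light-wood saucer, 66 mm wide, 20 high, straight sides, with a round well 54 wide whose floor is 12 above the underside; the mug's foot stands in it. 60 g. Origin: centre of its underside, z up.
- mug: Tea mug without handle, pale celadon glaze, 72 mm high, open on top: foot 40 wide, widening to 60 and straight-sided from 34 above the foot up to the rim; wall 4, mouth 52 wide; inside at least 46 wide down to 26 above the foot. 240 g. Origin: centre of its underside, z up.
- strainer: Strainer insert of the mug, same glaze, 60 mm high: hollow perforated body, foot 36 wide, 44 wide at 44 above the foot; above it a thick straight collar 66 wide from 44 to 60, its upper opening 50 wide, 11 deep. Seated, the collar rests on the mug's rim (3 proud all round) and its origin is 28 above the mug's. 110 g. Origin: centre of its underside, z up.
- lid: Lid of the strainer, same glaze: disc 64 mm wide, 8 to 14 above the underside; below it a tapered plug 34 to 40 wide, 8 deep; on top an upright round knob 18 wide from 14 to 34. Stands on its plug. Seated, the plug is in the collar's opening, the disc on the collar, and its origin is 52 above the strainer's. 70 g. Origin: centre of its underside, z up.
- dish: Low drip dish, same glaze: open, 56 mm wide, 20 high, foot 48 wide, straight-sided from 7 above the foot to the rim, wall 4. 60 g. Origin: centre of its underside, z up.
- cup: Bystander: small tasting cup, same glaze, 38 mm high, 50 wide at the rim, foot 26 wide; loose. Origin: centre of its underside, z up.
- caddy: Bystander: stoneware tea caddy, dark green cylinder 58 mm wide with a light-wood stopper, 74 high in all; loose. Origin: centre of its underside, z up.
- pitcher: Bystander: white porcelain pouring pitcher, 62 mm wide at its belly, 70 high, small spout; loose. Origin: centre of its underside, z up.
Not all that is in view belongs to the job. Leave any purple look-alike of the lid alone.

How it is judged:
By the outcome, as a careful person would: the job done as asked, in the order asked, and still so for the second after the job is handed in, with the robot touching nothing.
It also fails if it takes over 134 s, if anything falls off the work surface, if the arm or the gripper's body presses on something with over 40 N, if the wrist force passes 120 N, or if a joint passes its speed limit or range.

## Working session

There is one attempt and no reset: what is moved stays moved. The work goes in short steps, Python scripts to look and compute and a shell command to move; the robot and the scene stay as the last step left them, time stands still between calls to the robot, and variables do not carry over. Pictures are saved under pics/ and viewed, at most 17 in all, crops included, and the job is handed in when it is done.

```bash
mkdir -p pics; ls; python3 - <<'E'
from workcell import sensors,camera,bot
import cv2,numpy as np
o=sensors.get_obs();print(o, bot.pinch_z)
for n in("top","side"):
    c=camera(n);cv2.imwrite(f"pics/{n}0.png",c["img"][:,:,::-1])
    print(n,{k:np.round(v,4).tolist() for k,v in c.items() if k!="img"})
E
```

```text
pics
{'time': 0.0, 'q': array([ 6.84682269e+01,  5.01184500e+00,  1.00355972e+01,  9.50976998e+01,
       -6.86909714e-04,  8.99985589e+01]), 'qd': array([-0.08107628,  0.02468791,  0.03321292, -0.01043842,  0.07786486,
        0.0198441 ]), 'joint_efforts': array([-1.64721663e-03, -5.20386779e+01,  4.64807832e+01,  1.63442502e-02,
       -9.31343016e-05,  1.87779887e-05]), 'ee_pos': array([0.20178639, 0.5114234 , 0.23058614]), 'tcp_rot': array([-1.79926052e+02,  6.85049190e-04,  1.58469669e+02]), 'wrist_force': array([0.86592029, 0.66683617, 0.28503716]), 'torque': array([ 0.00132812, -0.02344916,  0.06985334]), 'grasp_force': 0.0, 'opening': 0.0852901180724218} 0.0187
top {'fx': 487.2041, 'fy': 487.2041, 'cx': 309.697, 'cy': 205.6639, 'dist': [0.0033, 0.0, 0.0, 0.0, 0.0], 'R': [[-0.0189, -0.9998, -0.0001], [-0.9887, 0.0187, -0.149], [0.149, -0.0028, -0.9888]], 't': [-0.0187, 0.5434, 1.1527]}
side {'fx': 436.6411, 'fy': 436.6411, 'cx': 323.6583, 'cy': 199.0966, 'dist': [-0.0766, 0.0, 0.0, 0.0, 0.0], 'R': [[0.7916, -0.6108, 0.0139], [-0.3768, -0.5059, -0.7759], [0.481, 0.609, -0.6307]], 't': [-0.4732, 0.1965, 0.8774]}
```

View pics/top0.png

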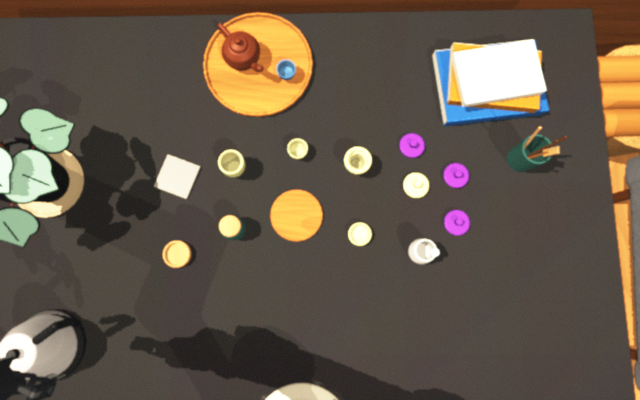

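View pics/side0.png

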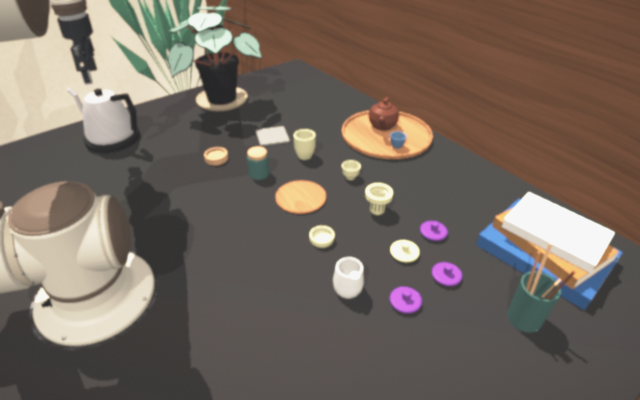

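The top view shows saucer (177,254), tile (178,176), mug (231,163), caddy (231,227), board (297,215), cup (298,149), strainer (358,160), dish (360,234), lid (416,185) and pitcher (422,251). There are three purple decoys at (412,145), (456,175) and (457,222). The side view agrees with this layout.

```bash
cat > h.py <<'E'
import cv2,numpy as np
from workcell import sensors,camera
def ray(c,px):
    K=np.array([[c["fx"],0,c["cx"]],[0,c["fy"],c["cy"]],[0,0,1]])
    p=cv2.undistortPoints(np.float64(px).reshape(-1,1,2),K,np.float64(c["dist"])).reshape(-1,2)
    return -c["R"].T@c["t"], np.c_[p,np.ones(len(p))]@np.array(c["R"])
def onto(c,px,z):
    C,d=ray(c,px); return (C+d*((z-C[2])/d[:,2])[:,None])[:,:2]
def proj(c,P):
    K=np.array([[c["fx"],0,c["cx"]],[0,c["fy"],c["cy"]],[0,0,1]])
    return cv2.projectPoints(np.float64(P).reshape(-1,1,3),cv2.Rodrigues(np.array(c["R"]))[0],np.float64(c["t"]),K,np.float64(c["dist"]))[0].reshape(-1,2)
def blobs(c,s=4,smin=55,vmin=110,h=(5,45)):
    im=cv2.resize(c["img"],None,fx=s,fy=s,interpolation=cv2.INTER_CUBIC)
    hsv=cv2.cvtColor(im,cv2.COLOR_RGB2HSV)
    return cv2.inRange(hsv,(h[0],smin,vmin),(h[1],255,255)),s
def blob(c,uv,**k):
    m,s=blobs(c,**k)
    cs=cv2.findContours(m,cv2.RETR_EXTERNAL,cv2.CHAIN_APPROX_NONE)[0]
    cs=[q for q in cs if cv2.contourArea(q)>60*s*s]
    b=min(cs,key=lambda q:abs(cv2.pointPolygonTest(q,(uv[0]*s+0.,uv[1]*s+0.),True)) if cv2.pointPolygonTest(q,(uv[0]*s+0.,uv[1]*s+0.),True)<0 else 0)
    return (b[:,0,:]+.5)/s-.5
def circ(c,uv,z,r,**k):
    """far edge from camera nadir minus radius; sideways mid of extents"""
    P=onto(c,blob(c,uv,**k),z); C=-c["R"].T@c["t"]
    e=P.mean(0)-C[:2]; e/=np.linalg.norm(e); n=np.array([-e[1],e[0]])
    a,b=P@e,P@n
    return e*(a.max()-r)+n*(b.max()+b.min())/2,(np.ptp(a)*1e3,np.ptp(b)*1e3)
E
python3 - <<'E'
from h import *
c=camera("top")
L={"saucer":((177,254),.02,.033),"mug":((231,163),.072,.03),"board":((297,215),.008,.065),"cup":((298,149),.038,.025),"strainer":((358,160),.06,.033),"dish":((360,234),.02,.028),"lid":((416,185),.014,.032),"caddy":((231,225),.074,.02)}
for n,(uv,z,r) in L.items():
    p,e=circ(c,uv,z,r);P=onto(c,blob(c,uv),z);mc,mr=cv2.minEnclosingCircle(np.float32(P))
    print(n,p.round(4),"ext mm",np.round(e,1),"exp",2e3*r,"minenc",np.round(mc,4),round(mr*2e3,1))
for n,uv,z in(("tile",(178,176),.008),("pitcher",(422,251),.07)):
    q=blob(c,uv,h=(0,179),smin=0,vmin=120);P=onto(c,q,z);(ctr,sz,a)=cv2.minAreaRect(np.float32(P*1e3));print(n,np.round(ctr,1),np.round(sz,1),a)
im=cv2.resize(c["img"][120:280,140:480],None,fx=2.3,fy=2.3,interpolation=cv2.INTER_CUBIC)[:,:,::-1].copy()
cv2.imwrite("pics/crop1.png",im)
E
```

```text
saucer [0.4341 0.3049] ext mm [73.1 71.5] exp 66.0 minenc [0.4334 0.3014] 73.3
mug [0.6525 0.1628] ext mm [73.8 66.6] exp 60.0 minenc [0.6473 0.1582] 74.2
board [0.5282 0.0067] ext mm [135.8 135.4] exp 130.0 minenc [0.5255 0.0059] 136.7
cup [6.931e-01 4.000e-04] ext mm [57.  55.8] exp 50.0 minenc [ 6.895e-01 -3.000e-04] 57.8
strainer [ 0.6552 -0.1491] ext mm [74.5 71.7] exp 66.0 minenc [ 0.6509 -0.1474] 75.3
dish [ 0.4762 -0.1528] ext mm [63.4 61.7] exp 56.0 minenc [ 0.474  -0.1498] 63.7
lid [ 0.5976 -0.2996] ext mm [70.7 69.3] exp 64.0 minenc [ 0.5951 -0.2974] 71.2
caddy [0.4983 0.169 ] ext mm [55.5 55.3] exp 40.0 minenc [0.494  0.1625] 56.0
tile [630.7 308. ] [94.6 95.4] 68.23094177246094
pitcher [ 427.  -291.7] [62.6 70.5] 30.365413665771484
```

View pics/crop1.png

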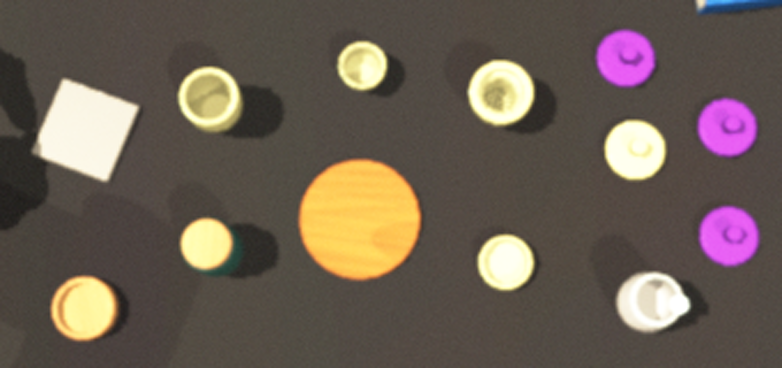

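```bash
python3 - <<'E'
from h import *
c=camera("top");s=camera("side")
L={"saucer":((177,254),.02,.433,.302),"mug":((231,163),.072,.648,.159),"board":((297,215),.008,.526,.006),"strainer":((358,160),.06,.652,-.148),"dish":((360,234),.02,.475,-.15),"lid":((416,185),.014,.595,-.298)}
def est(c,uv,z,v):
    P=onto(c,blob(c,uv,vmin=v),z);C=-c["R"].T@c["t"]
    e=P.mean(0)-C[:2];e/=np.linalg.norm(e);n=np.array([-e[1],e[0]]);a,b=P@e,P@n
    return e*(a.max()-np.ptp(b)/2)+n*(b.max()+b.min())/2,np.ptp(b)*1e3
for n,(uv,z,x,y) in L.items():
    for cam,u in((c,uv),(s,proj(s,[x,y,z])[0])):
        for v in(110,150):
            p,w=est(cam,u,z,v);print(n,p.round(4),round(w,1),end=" | ")
    print()
E
python3 -m handwheel '{"gripper":[1,1,1,1,1,1,1,1],"slide":[[0,0,0],[0,0,0],[0,0,0],[0,0,0],[0,0,0],[0,0,0],[0,0,0],[0,0,0]],"yaw":[0.12,0.12,0.12,0.12,0.12,0.12,0.12,0.12]}' 40
python3 -m handwheel '{"gripper":[1,1,1,1,1,1,1,1],"slide":[[0,0,0],[0,0,0],[-25,28,0],[-25,28,0],[-25,28,0],[-25,28,0],[-25,28,0],[-25,28,0]],"yaw":[0.12,0.115,0,0,0,0,0,0]}'
```

```text
saucer [0.4335 0.3021] 71.6 | saucer [0.4335 0.3021] 69.5 | saucer [0.4341 0.3035] 73.5 | saucer [0.4332 0.301 ] 69.9 | 
mug [0.6497 0.161 ] 66.6 | mug [0.6498 0.1611] 64.6 | mug [0.6501 0.1611] 66.3 | mug [0.6504 0.1612] 65.5 | 
board [0.5256 0.0061] 135.2 | board [0.5255 0.006 ] 133.3 | board [0.5275 0.0076] 137.1 | board [0.5265 0.0067] 133.0 | 
strainer [ 0.6524 -0.1479] 71.7 | strainer [ 0.6522 -0.1479] 69.8 | strainer [ 0.6536 -0.147 ] 71.1 | strainer [ 0.6533 -0.147 ] 70.3 | 
dish [ 0.4744 -0.1506] 61.7 | dish [ 0.4741 -0.1504] 59.9 | dish [ 0.4748 -0.1512] 61.0 | dish [ 0.4748 -0.1508] 60.4 | 
lid [ 0.5959 -0.2976] 69.2 | lid [ 0.5956 -0.2973] 67.3 | lid [ 0.5957 -0.2986] 68.7 | lid [ 0.5955 -0.2985] 67.6 | 
time: 0.92
ee_pos: [0.2018, 0.5115, 0.2311]
tcp_rot: [-180.0, 0.0, 103.1]
wrist_force: [-0.3, -0.2, 0.1]
opening: 0.0854
grasp_force: 0.0
time: 1.58
ee_pos: [0.3709, 0.3602, 0.2313]
tcp_rot: [180.0, -0.0, 90.0]
wrist_force: [0.7, 0.8, 0.1]
opening: 0.0851
grasp_force: 0.0
```

```bash

python3 -m handwheel '{"gripper":[1,1,1,1,1,1,1,1],"slide":[[-20,21,25],[-20,21,25],[-18.4,20.4,25],[0,0,25],[0,0,25],[0,0,25],[0,0,25],[0,0,0]],"yaw":[0,0,0,0,0,0,0,0]}' 40
python3 -m handwheel '{"gripper":[1,1,1,1,1,1],"slide":[[0,0,20],[0,0,20],[0,0,10],[0,0,5],[0,0,0],[0,0,0]],"yaw":[0,0,0,0,0,0]}'
python3 - <<'E'
from h import *
c=camera("side");u,v=proj(c,[.4334,.3018,.03])[0].astype(int)
cv2.imwrite("pics/s1.png",cv2.resize(c["img"][v-70:v+60,u-80:u+80],None,fx=4,fy=4,interpolation=cv2.INTER_CUBIC)[:,:,::-1])
print(u,v,sensors.get_obs()["ee_pos"])
E
```

```text
time: 2.25
ee_pos: [0.43, 0.3015, 0.0513]
tcp_rot: [-179.7, 0.2, 90.0]
wrist_force: [-0.8, -0.4, -1.3]
opening: 0.0857
grasp_force: 0.0
time: 2.75
ee_pos: [0.4326, 0.3035, 0.0024]
tcp_rot: [180.0, -0.0, 90.0]
wrist_force: [0.4, -0.7, 0.3]
opening: 0.0851
grasp_force: 0.0
214 149 [0.43283898 0.3036531  0.00263635]
```

View pics/s1.png

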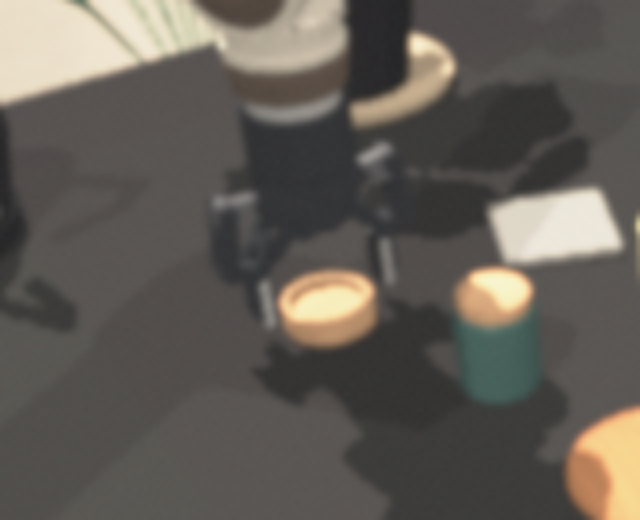

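The crop shows the fingers straddling the saucer, with the tips about 15 mm above the table. I'll drop a little and close.

```bash

python3 -m handwheel '{"gripper":[1,1,-1,-1,-1,-1,-1,-1],"slide":[[-1.8,0.6,4],[0,0,0],[0,0,0],[0,0,0],[0,0,0],[0,0,0],[0,0,0],[0,0,0]],"yaw":[0,0,0,0,0,0,0,0]}' 40
python3 -m handwheel '{"gripper":[-1,-1,-1,-1,-1,-1,-1,-1],"slide":[[0,0,0],[0,0,-10],[0,0,-20],[0,0,-25],[0,0,-25],[0,0,-20],[0,0,0],[0,0,0]],"yaw":[0,0,0,0,0,0,0,0]}'
```

```text
time: 3.47
ee_pos: [0.4332, 0.3016, -0.002]
tcp_rot: [180.0, -0.0, 90.0]
wrist_force: [-0.2, -1.7, 5.2]
opening: 0.0638
grasp_force: 44.4
time: 4.13
ee_pos: [0.4334, 0.3018, 0.0987]
tcp_rot: [179.9, -0.1, 90.0]
wrist_force: [0.4, 0.3, 0.1]
opening: 0.064
grasp_force: 44.3
```

```bash

python3 -m handwheel '{"gripper":[-1,-1,-1,-1,-1,-1,-1,-1],"slide":[[-15,5,-10],[-25,7.6,0],[-25,7.5,0],[-25,7.5,0],[-25,7.5,0],[-25,7.5,0],[-25,7.5,0],[-25,7.5,0]],"yaw":[0,0,0,0,0,0,0,0]}'
python3 -m handwheel '{"gripper":[-1,-1,-1,-1,-1,-1,-1,-1],"slide":[[-25,7.5,0],[-25,7.5,0],[-25,7.5,0],[-20,7.5,0],[-10.3,5,0],[0,0,0],[0,0,20],[0,0,20]],"yaw":[0,0,0,0,0,0,0,0]}'
python3 -m handwheel '{"gripper":[-1,-1,-1,-1],"slide":[[0,0,20],[0,0,15],[0,0,0],[0,0,0]],"yaw":[0,0,0,0]}'
python3 - <<'E'
from h import *
c=camera("side");u,v=proj(c,[.526,.0065,.03])[0].astype(int)
cv2.imwrite("pics/s2.png",cv2.resize(c["img"][v-70:v+60,u-80:u+80],None,fx=4,fy=4,interpolation=cv2.INTER_CUBIC)[:,:,::-1])
E
```

```text
time: 4.8
ee_pos: [0.4899, 0.11, 0.106]
tcp_rot: [-179.9, 0.0, 90.0]
wrist_force: [1.0, -0.1, 0.0]
opening: 0.0641
grasp_force: 44.2
time: 5.47
ee_pos: [0.5258, 0.0067, 0.0672]
tcp_rot: [179.9, -0.0, 90.0]
wrist_force: [-0.1, 0.7, -1.1]
opening: 0.0637
grasp_force: 44.3
time: 5.8
ee_pos: [0.5245, 0.007, 0.0315]
tcp_rot: [-179.9, -0.0, 90.0]
wrist_force: [-0.1, 0.2, -0.6]
opening: 0.0641
grasp_force: 44.3
```

View pics/s2.png

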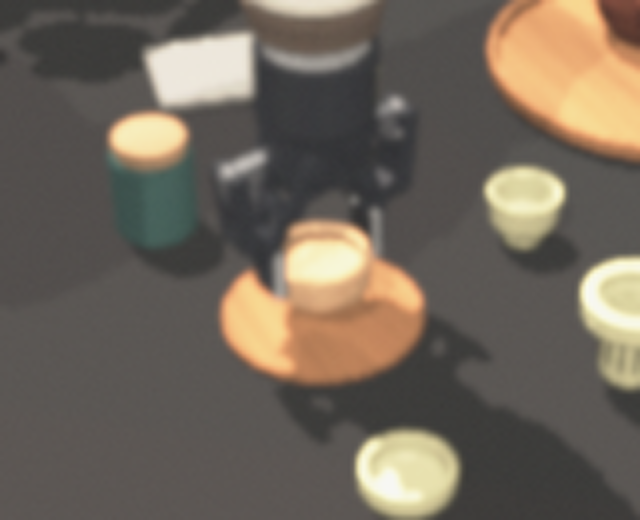

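The saucer is held level above the board. I'll lower it, release, and check.

```bash

python3 -m handwheel '{"gripper":[-1,-1,-1,-1,-1,-1],"slide":[[0,1,8],[0,0,7],[0,0,5],[0,0,3],[0,0,2],[0,0,0]],"yaw":[0,0,0,0,0,0]}'
python3 -m handwheel '{"gripper":[0.6,0.8,1,1,1,1,1,1],"slide":[[0,0,0],[0,0,0],[0,0,0],[0,0,0],[0,0,-10],[0,0,-25],[0,0,-25],[0,0,-25]],"yaw":[0,0,0,0,0,0,0,0]}'
```

```text
time: 6.35
ee_pos: [0.5262, 0.0061, 0.0068]
tcp_rot: [-180.0, 0.0, 90.0]
wrist_force: [0.1, 0.0, -1.5]
opening: 0.0643
grasp_force: 44.3
time: 7.02
ee_pos: [0.5262, 0.0061, 0.094]
tcp_rot: [-180.0, 0.0, 90.0]
wrist_force: [0.7, 0.4, 0.6]
opening: 0.0856
grasp_force: 0.0
```

```bash

python3 -m handwheel '{"gripper":[1,1,1,1,1,1,1,1],"slide":[[10,10,-25],[25,20,-10],[25,20,0],[25,20,0],[25,20,0],[25,20,0],[15,10,0],[4.5,4,0]],"yaw":[0,0,0,0,0,0,0,0]}'
python3 -m handwheel '{"gripper":[1,1],"slide":[[0,0,0],[0,0,0]],"yaw":[0,0]}'
python3 - <<'E'
from h import *
for n in("top","side"):
    c=camera(n);u,v=proj(c,[.526,.0065,.028])[0].astype(int)
    cv2.imwrite(f"pics/a_{n}.png",cv2.resize(c["img"][v-50:v+50,u-60:u+60],None,fx=4,fy=4,interpolation=cv2.INTER_CUBIC)[:,:,::-1])
a=[cv2.imread(f"pics/a_{n}.png") for n in("top","side")];cv2.imwrite("pics/s3.png",cv2.resize(np.hstack(a),None,fx=.8,fy=.8))
E
```

```text
time: 7.68
ee_pos: [0.6514, 0.1631, 0.1272]
tcp_rot: [180.0, -0.0, 90.1]
wrist_force: [0.2, 0.3, 0.3]
opening: 0.0857
grasp_force: 0.0
time: 7.85
ee_pos: [0.6501, 0.1601, 0.1275]
tcp_rot: [-180.0, 0.0, 90.0]
wrist_force: [0.0, -0.6, -0.1]
opening: 0.0852
grasp_force: 0.0
```

View pics/s3.png

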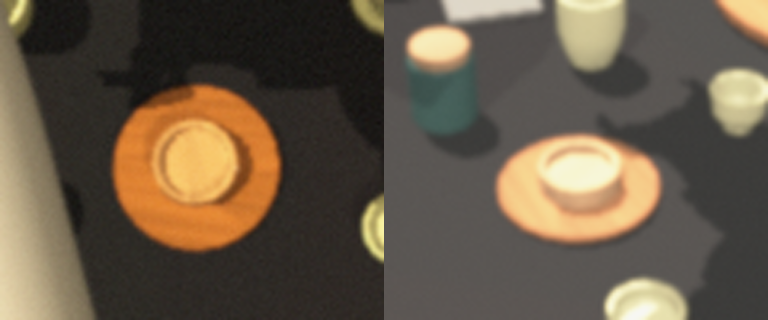

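The saucer sits level and centred on the board in both views. Next is the mug.

```bash

python3 -m handwheel '{"gripper":[1,1,1,1,1,1,1,1],"slide":[[0,0,15],[0,0,20],[0,0,20],[0,0,18],[0,0,12],[0,0,8],[0,0,0],[0,0,0]],"yaw":[0,0,0,0,0,0,0,0]}' 60
python3 -m handwheel '{"gripper":[-1,-1,-1,-1,-1,-1,-1,-1],"slide":[[0.5,0,0],[0,0,0],[0,0,0],[0,0,0],[0,0,0],[0,0,0],[0,0,0],[0,0,0]],"yaw":[0,0,0,0,0,0,0,0]}' 60
```

```text
time: 8.62
ee_pos: [0.6505, 0.1603, 0.0349]
tcp_rot: [180.0, -0.0, 90.0]
wrist_force: [0.1, -0.1, 0.3]
opening: 0.085
grasp_force: 0.0
time: 9.28
ee_pos: [0.6511, 0.1613, 0.0359]
tcp_rot: [179.9, -0.0, 90.0]
wrist_force: [-1.0, -0.7, 5.4]
opening: 0.0578
grasp_force: 65.1
```

```bash

python3 -m handwheel '{"gripper":[-1,-1,-1,-1,-1,-1,-1,-1],"slide":[[0,0,-10],[0,0,-20],[0,0,-25],[0,0,-15],[-12,-10,0],[-22,-18,0],[-22,-18,0],[-22,-18,0]],"yaw":[0,0,0,0,0,0,0,0]}'
python3 -m handwheel '{"gripper":[-1,-1,-1,-1,-1,-1,-1,-1],"slide":[[-22,-18,0],[-22,-18,0],[-20,-14,0],[-12,-10,0],[0,0,0],[0,0,15],[0,0,10],[0,0,0]],"yaw":[0,0,0,0,0,0,0,0]}'
python3 - <<'E'
from h import *
for n in("top","side"):
    c=camera(n);u,v=proj(c,[.526,.0065,.06])[0].astype(int)
    cv2.imwrite(f"pics/a_{n}.png",cv2.resize(c["img"][v-50:v+50,u-60:u+60],None,fx=4,fy=4,interpolation=cv2.INTER_CUBIC)[:,:,::-1])
a=[cv2.imread(f"pics/a_{n}.png") for n in("top","side")];cv2.imwrite("pics/s4.png",cv2.resize(np.hstack(a),None,fx=.8,fy=.8))
E
```

```text
time: 9.95
ee_pos: [0.5856, 0.0826, 0.1047]
tcp_rot: [180.0, 0.0, 90.0]
wrist_force: [-0.2, -1.3, -2.4]
opening: 0.0579
grasp_force: 65.0
time: 10.62
ee_pos: [0.5255, 0.0074, 0.0773]
tcp_rot: [-179.8, -0.0, 90.0]
wrist_force: [-0.9, -0.5, -3.3]
opening: 0.0578
grasp_force: 65.1
```

View pics/s4.png

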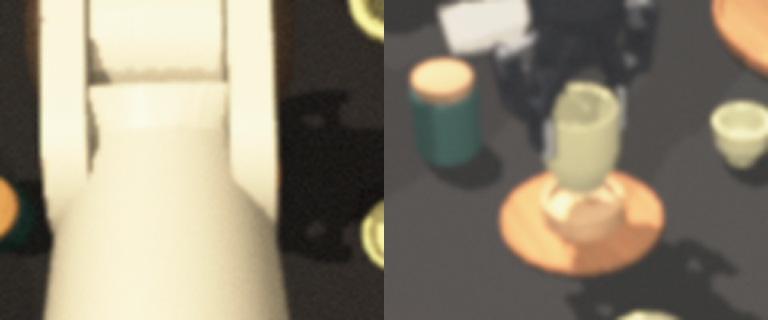

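In the side view the mug hangs level over the saucer, with mug and saucer both centred at about column 585. I'll lower it.

```bash

python3 -m handwheel '{"gripper":[-1,-1,-1,-1,-1,-1,-1,-1],"slide":[[-0.5,0.5,7],[0,0,6],[0,0,4],[0,0,2],[0,0,1],[0,0,1],[0,0,0],[0,0,0]],"yaw":[0,0,0,0,0,0,0,0]}'
```

```text
time: 11.38
ee_pos: [0.5271, 0.0066, 0.0585]
tcp_rot: [180.0, -0.0, 90.0]
wrist_force: [-0.6, -0.9, -1.6]
opening: 0.0579
grasp_force: 65.1
```

```bash

python3 -m handwheel '{"gripper":[-1,-1,-1,-1],"slide":[[0,0,1],[0,0,1],[0,0,0],[0,0,0]],"yaw":[0,0,0,0]}'
python3 -m handwheel '{"gripper":[-1,-1,-1],"slide":[[0,0,1],[0,0,0],[0,0,0]],"yaw":[0,0,0]}'
```

```text
time: 11.72
ee_pos: [0.5269, 0.0066, 0.0563]
tcp_rot: [-180.0, -0.0, 90.0]
wrist_force: [0.5, 0.4, -2.5]
opening: 0.0581
grasp_force: 65.1
time: 11.97
ee_pos: [0.5271, 0.0066, 0.0559]
tcp_rot: [180.0, 0.0, 90.0]
wrist_force: [-2.9, -0.7, 4.9]
opening: 0.0578
grasp_force: 65.6
```

```bash

python3 -m handwheel '{"gripper":[0.5,0.8,1,1,1,1,1,1],"slide":[[0,0,0],[0,0,0],[0,0,0],[0,0,0],[0,0,-10],[0,0,-20],[0,0,-25],[0,0,-15]],"yaw":[0,0,0,0,0,0,0,0]}'
python3 -m handwheel '{"gripper":[1,1,1,1,1,1,1,1],"slide":[[-10,10,0],[-25,20,0],[-25,20,0],[-25,20,0],[-25,20,0],[-25,20,0],[-15,12,0],[-4,4,0]],"yaw":[0,0,0,0,0,0,0,0]}'
python3 -m handwheel '{"gripper":[1,1],"slide":[[0,0,0],[0,0,0]],"yaw":[0,0]}'
python3 - <<'E'
from h import *
for n in("top","side"):
    c=camera(n);u,v=proj(c,[.526,.0065,.06])[0].astype(int)
    cv2.imwrite(f"pics/a_{n}.png",cv2.resize(c["img"][v-50:v+50,u-60:u+60],None,fx=4,fy=4,interpolation=cv2.INTER_CUBIC)[:,:,::-1])
    hsv=cv2.cvtColor(c["img"],cv2.COLOR_RGB2HSV);u,v=proj(c,[.526,.0065,.092])[0].astype(int);print(hsv[v-12:v+13:4,u],hsv[v+35,u-20:u+21:10])
a=[cv2.imread(f"pics/a_{n}.png") for n in("top","side")];cv2.imwrite("pics/s5.png",cv2.resize(np.hstack(a),None,fx=.8,fy=.8))
E
```

```text
time: 12.63
ee_pos: [0.5274, 0.0066, 0.1282]
tcp_rot: [179.9, -0.0, 90.0]
wrist_force: [0.2, 0.6, -0.4]
opening: 0.0853
grasp_force: 0.0
time: 13.3
ee_pos: [0.6542, -0.1505, 0.1237]
tcp_rot: [-179.9, 0.0, 89.9]
wrist_force: [0.9, 0.2, -1.1]
opening: 0.0853
grasp_force: 0.0
time: 13.47
ee_pos: [0.6527, -0.1473, 0.1246]
tcp_rot: [-179.9, -0.0, 90.0]
wrist_force: [-0.2, 0.5, 1.1]
opening: 0.0854
grasp_force: 0.0
[[ 24 114 233]
 [ 24 117 118]
 [ 24 118 106]
 [ 26 115 138]
 [ 25 115 137]
 [ 25 117 135]
 [ 28  97 231]] [[ 16  57  49]
 [ 25  35  44]
 [ 17  52  44]
 [ 13  49  47]
 [ 19  77 158]]
[[ 13  22  83]
 [ 20  48 116]
 [ 26  67 222]
 [ 25  71 215]
 [ 25  69 218]
 [ 26  58 236]
 [ 24  71 212]] [[ 16 121 242]
 [ 21 105 247]
 [ 13 119 200]
 [ 12 133 194]
 [ 12 133 190]]
```

View pics/s5.png

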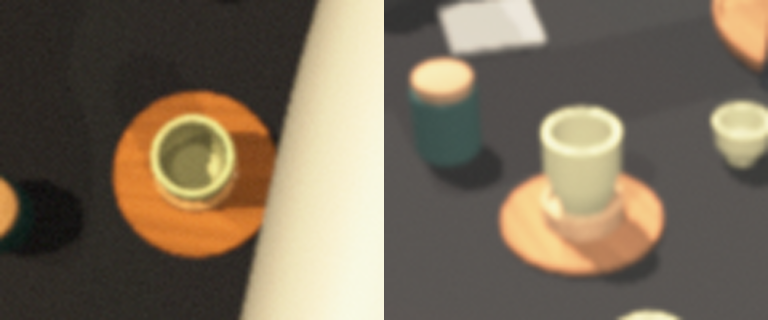

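The mug stands upright in the saucer, with its rim at about (193,157) in the top crop. Next I'll grasp the strainer by its collar and measure the mug rim.

```bash

python3 - <<'E'
from h import *
for n in("top","side"):
    c=camera(n);uv=proj(c,[.526,.0065,.092])[0]
    P=onto(c,blob(c,uv,h=(21,45),smin=50,vmin=90),.092);C=-c["R"].T@c["t"]
    e=P.mean(0)-C[:2];e/=np.linalg.norm(e);m=np.array([-e[1],e[0]]);a,b=P@e,P@m
    print(n,(e*(a.max()-np.ptp(b)/2)+m*(b.max()+b.min())/2).round(4),np.ptp(b)*1e3,np.ptp(a)*1e3)
E
python3 -m handwheel '{"gripper":[1,1,1,1,1,1,1,1],"slide":[[0,0,15],[0,0,20],[0,0,20],[0,0,20],[0,0,12],[0,0,8],[0,0,1],[0,0,0]],"yaw":[0,0,0,0,0,0,0,0]}' 50
python3 -m handwheel '{"gripper":[-1,-1,-1,-1,-1,-1,-1,-1],"slide":[[0,0,0],[0,0,0],[0,0,0],[0,0,0],[0,0,0],[0,0,0],[0,0,0],[0,0,0]],"yaw":[0,0,0,0,0,0,0,0]}' 50
```

```text
top [0.5272 0.0063] 60.67607319695528 62.968426121362775
side [0.5286 0.0073] 66.36862372901925 141.38060841041226
time: 14.33
ee_pos: [0.653, -0.1472, 0.0297]
tcp_rot: [180.0, 0.0, 90.0]
wrist_force: [-0.5, -0.3, 0.5]
opening: 0.0859
grasp_force: 0.0
time: 15.0
ee_pos: [0.6539, -0.1476, 0.0314]
tcp_rot: [179.8, 0.0, 90.0]
wrist_force: [-0.9, 1.3, 6.0]
opening: 0.065
grasp_force: 55.5
```

```bash

python3 -m handwheel '{"gripper":[-1,-1,-1,-1,-1,-1,-1,-1],"slide":[[0,0,-10],[0,0,-20],[0,0,-25],[0,0,-25],[0,0,-20],[0,0,-10],[12,-10,0],[22,-18,0]],"yaw":[0,0,0,0,0,0,0,0]}'
python3 -m handwheel '{"gripper":[-1,-1,-1,-1,-1,-1,-1,-1],"slide":[[22,-18,0],[22,-18,0],[22,-18,0],[22,-18,0],[20,-16,0],[12,-10,0],[0,0,0],[0,0,0]],"yaw":[0,0,0,0,0,0,0,0]}'
python3 - <<'E'
from h import *
c=camera("side");u,v=proj(c,[.526,.0065,.08])[0].astype(int)
cv2.imwrite("pics/s6.png",cv2.resize(c["img"][v-60:v+60,u-70:u+70],None,fx=4,fy=4,interpolation=cv2.INTER_CUBIC)[:,:,::-1])
E
```

```text
time: 15.67
ee_pos: [0.6259, -0.1147, 0.1396]
tcp_rot: [179.9, 0.0, 89.9]
wrist_force: [-0.4, 0.1, -0.9]
opening: 0.0651
grasp_force: 55.6
time: 16.33
ee_pos: [0.5271, 0.0069, 0.1397]
tcp_rot: [179.9, 0.0, 90.1]
wrist_force: [-0.5, 0.4, -0.9]
opening: 0.0644
grasp_force: 55.7
```

View pics/s6.png

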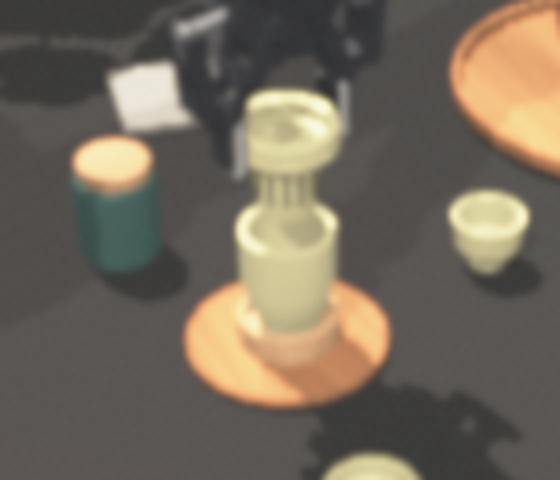

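The strainer hangs right over the mug mouth, with its body at about (287,190) and the mug mouth at about (288,230). I'll insert it slowly.

```bash

python3 -m handwheel '{"gripper":[-1,-1,-1,-1,-1,-1,-1,-1],"slide":[[0,0,6],[0,0,8],[0,0,8],[0,0,8],[0,0,6],[0,0,4],[0,0,0],[0,0,0]],"yaw":[0,0,0,0,0,0,0,0]}'
python3 -m handwheel '{"gripper":[-1,-1,-1,-1,-1,-1,-1,-1],"slide":[[0,0,4],[0,0,4],[0,0,4],[0,0,3],[0,0,2],[0,0,0],[0,0,0],[0,0,0]],"yaw":[0,0,0,0,0,0,0,0]}'
```

```text
time: 17.05
ee_pos: [0.5269, 0.0066, 0.0991]
tcp_rot: [-180.0, 0.0, 90.0]
wrist_force: [-0.2, -0.4, -0.5]
opening: 0.065
grasp_force: 55.7
time: 17.72
ee_pos: [0.527, 0.0066, 0.0825]
tcp_rot: [180.0, -0.0, 90.0]
wrist_force: [0.0, -0.1, -1.0]
opening: 0.065
grasp_force: 55.7
```

```bash

python3 -m handwheel '{"gripper":[-1,-1,-1,-1,-1],"slide":[[0,0,1],[0,0,1],[0,0,0],[0,0,0],[0,0,0]],"yaw":[0,0,0,0,0]}'
python3 -m handwheel '{"gripper":[-1,-1,-1,-1],"slide":[[0,0,1],[0,0,0],[0,0,0],[0,0,0]],"yaw":[0,0,0,0]}'
python3 -m handwheel '{"gripper":[-1,-1,-1,-1],"slide":[[0,0,1],[0,0,0],[0,0,0],[0,0,0]],"yaw":[0,0,0,0]}'
```

```text
time: 18.13
ee_pos: [0.527, 0.0066, 0.0803]
tcp_rot: [180.0, 0.0, 90.0]
wrist_force: [1.2, 0.5, -1.7]
opening: 0.0646
grasp_force: 55.7
time: 18.47
ee_pos: [0.5271, 0.0066, 0.0795]
tcp_rot: [180.0, -0.0, 90.0]
wrist_force: [0.1, -0.3, 1.6]
opening: 0.0649
grasp_force: 55.8
time: 18.8
ee_pos: [0.5274, 0.0066, 0.0794]
tcp_rot: [179.9, -0.0, 90.0]
wrist_force: [-2.5, -0.0, 8.1]
opening: 0.0649
grasp_force: 56.3
```

```bash

python3 -m handwheel '{"gripper":[0.5,0.8,1,1,1,1,1,1],"slide":[[0,0,-1],[0,0,0],[0,0,0],[0,0,0],[0,0,-10],[0,0,-20],[0,0,-25],[0,0,-10]],"yaw":[0,0,0,0,0,0,0,0]}' 40
python3 -m handwheel '{"gripper":[1,1,1,1,1,1,1,1],"slide":[[-12,4,0],[-25,6,0],[-25,6,0],[-25,6,0],[-25,6,0],[-25,6,0],[-25,6,0],[-25,6,0]],"yaw":[0,0,0,0,0,0,0,0]}'
python3 -m handwheel '{"gripper":[0.1,0.1,0.1,0.1,0.1,0.1,0.1,0.1],"slide":[[-25,6,0],[-25,6,0],[-25,4,0],[-23,4,0],[-15,2,0],[-5,0.6,0],[0,0,0],[0,0,0]],"yaw":[0,0,0,0,0,0,0,0]}'
python3 - <<'E'
from h import *
for n in("top","side"):
    c=camera(n);u,v=proj(c,[.526,.0065,.09])[0].astype(int)
    cv2.imwrite(f"pics/a_{n}.png",cv2.resize(c["img"][v-50:v+50,u-60:u+60],None,fx=4,fy=4,interpolation=cv2.INTER_CUBIC)[:,:,::-1])
    uv=proj(c,[.527,.0065,.108])[0]
    P=onto(c,blob(c,uv,h=(20,45),smin=50,vmin=90),.108);C=-c["R"].T@c["t"]
    e=P.mean(0)-C[:2];e/=np.linalg.norm(e);m=np.array([-e[1],e[0]]);a,b=P@e,P@m
    print(n,(e*(a.max()-np.ptp(b)/2)+m*(b.max()+b.min())/2).round(4),np.ptp(b)*1e3,np.ptp(a)*1e3)
a=[cv2.imread(f"pics/a_{n}.png") for n in("top","side")];cv2.imwrite("pics/s7.png",cv2.resize(np.hstack(a),None,fx=.8,fy=.8))
E
```

```text
time: 19.47
ee_pos: [0.5278, 0.0066, 0.1479]
tcp_rot: [179.8, -0.0, 90.0]
wrist_force: [0.5, -1.1, 2.0]
opening: 0.0853
grasp_force: 0.0
time: 20.13
ee_pos: [0.5728, -0.1823, 0.1432]
tcp_rot: [-179.9, -0.0, 90.0]
wrist_force: [0.2, 0.7, 0.5]
opening: 0.0857
grasp_force: 0.0
time: 20.8
ee_pos: [0.5952, -0.2982, 0.1436]
tcp_rot: [-179.9, -0.0, 90.0]
wrist_force: [-0.0, 0.3, 0.4]
opening: 0.0473
grasp_force: 0.0
top [0.5269 0.006 ] 66.63529778185531 68.09820986016635
side [0.5209 0.0052] 82.88708118560345 210.71623293191314
```

View pics/s7.png

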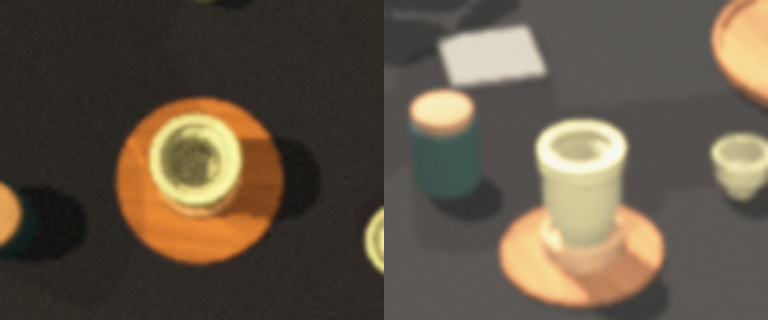

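The strainer is seated with its collar on the rim, centred at about (0.527, 0.006). Now the lid, by its knob.

```bash

python3 -m handwheel '{"gripper":[0.1,0.1,0.1,0.1,0.1,0.1,0.1,0.1],"slide":[[0,0,20],[0,0,25],[0,0,25],[0,0,20],[0,0,15],[0,0,5],[0,0,0],[0,0,0]],"yaw":[0,0,0,0,0,0,0,0]}' 40
python3 - <<'E'
from h import *
c=camera("side");u,v=proj(c,[.5957,-.298,.03])[0].astype(int)
cv2.imwrite("pics/s8.png",cv2.resize(c["img"][v-50:v+50,u-60:u+60],None,fx=5,fy=5,interpolation=cv2.INTER_CUBIC)[:,:,::-1])
E
```

```text
time: 21.57
ee_pos: [0.5959, -0.2979, 0.0353]
tcp_rot: [180.0, 0.0, 90.0]
wrist_force: [0.8, -0.4, 0.3]
opening: 0.0469
grasp_force: 0.0
```

View pics/s8.png

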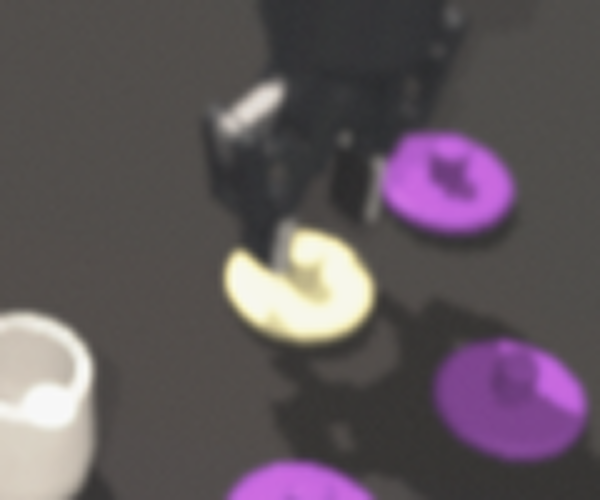

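The fingers straddle the knob at about (310,260) and are clear of the purple lids. I'll descend and grip.

```bash

python3 -m handwheel '{"gripper":[0.1,0.1,0.1,0.1,0.1,0.1],"slide":[[0,0,8],[0,0,5],[0,0,3],[0,0,1.5],[0,0,0],[0,0,0]],"yaw":[0,0,0,0,0,0]}' 40
python3 -m handwheel '{"gripper":[-1,-1,-1,-1,-1,-1],"slide":[[0,0,0],[0,0,0],[0,0,0],[0,0,0],[0,0,0],[0,0,0]],"yaw":[0,0,0,0,0,0]}' 40
```

```text
time: 22.12
ee_pos: [0.5955, -0.2984, 0.0168]
tcp_rot: [-180.0, -0.0, 90.0]
wrist_force: [-0.1, -0.0, -0.0]
opening: 0.0465
grasp_force: 0.0
time: 22.62
ee_pos: [0.5957, -0.2985, 0.0172]
tcp_rot: [180.0, 0.0, 90.0]
wrist_force: [0.5, -0.6, 2.3]
opening: 0.0163
grasp_force: 39.3
```

```bash

python3 -m handwheel '{"gripper":[-1,-1,-1,-1,-1,-1,-1,-1],"slide":[[0,0,-10],[0,0,-20],[0,0,-25],[0,0,-25],[0,0,-25],[0,0,-18],[0,0,-7],[10,-2,0]],"yaw":[0,0,0,0,0,0,0,0]}'
python3 -m handwheel '{"gripper":[-1,-1,-1,-1,-1,-1,-1,-1],"slide":[[20,-4.7,0],[25,-6,0],[25,-6,0],[25,-6,0],[25,-6,0],[25,-6,0],[25,-6,0],[25,-6,0]],"yaw":[0,0,0,0,0,0,0,0]}'
python3 -m handwheel '{"gripper":[-1,-1,-1,-1,-1,-1,-1,-1],"slide":[[25,-6,0],[25,-5,0],[20,-4,0],[15,-3,0],[10,-2,0],[4.6,0,0],[0,0,0],[0,0,0]],"yaw":[0,0,0,0,0,0,0,0]}'
python3 - <<'E'
from h import *
c=camera("side");u,v=proj(c,[.526,.0065,.1])[0].astype(int)
cv2.imwrite("pics/s9.png",cv2.resize(c["img"][v-50:v+50,u-60:u+60],None,fx=5,fy=5,interpolation=cv2.INTER_CUBIC)[:,:,::-1])
E
```

```text
time: 23.28
ee_pos: [0.5942, -0.2896, 0.1487]
tcp_rot: [179.8, 0.1, 89.9]
wrist_force: [0.3, -0.2, -0.9]
opening: 0.0161
grasp_force: 39.1
time: 23.95
ee_pos: [0.5453, -0.0915, 0.1449]
tcp_rot: [-179.9, -0.0, 90.0]
wrist_force: [-1.0, 0.4, -1.4]
opening: 0.0163
grasp_force: 39.1
time: 24.62
ee_pos: [0.5267, 0.006, 0.1463]
tcp_rot: [-180.0, 0.0, 90.0]
wrist_force: [-0.4, -0.2, -0.2]
opening: 0.0159
grasp_force: 39.1
```

View pics/s9.png

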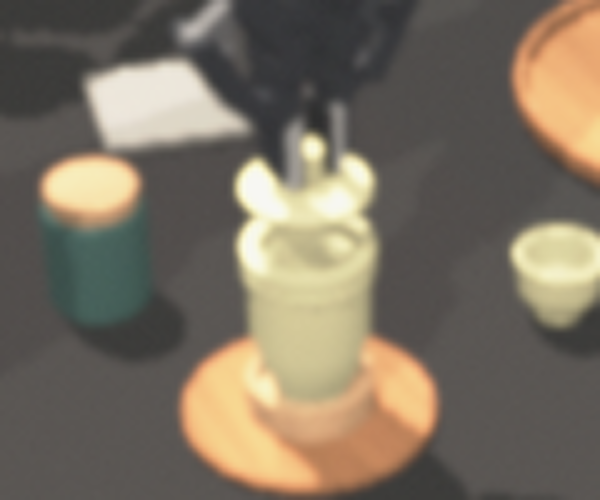

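The lid is level and aligned over the collar: lid columns 236–374, collar 237–376. It needs to come down about 29 mm.

```bash

python3 -m handwheel '{"gripper":[-1,-1,-1,-1,-1,-1,-1,-1],"slide":[[0,0,6],[0,0,7],[0,0,5],[0,0,4],[0,0,3],[0,0,2],[0,0,0],[0,0,0]],"yaw":[0,0,0,0,0,0,0,0]}'
python3 -m handwheel '{"gripper":[-1,-1,-1,-1],"slide":[[0,0,1],[0,0,0],[0,0,0],[0,0,0]],"yaw":[0,0,0,0]}'
python3 -m handwheel '{"gripper":[-1,-1,-1,-1],"slide":[[0,0,1],[0,0,0],[0,0,0],[0,0,0]],"yaw":[0,0,0,0]}'
```

```text
time: 25.33
ee_pos: [0.5269, 0.0062, 0.1198]
tcp_rot: [180.0, 0.0, 90.0]
wrist_force: [0.2, -0.8, -0.5]
opening: 0.0162
grasp_force: 39.1
time: 25.67
ee_pos: [0.5269, 0.0062, 0.1189]
tcp_rot: [180.0, 0.0, 90.0]
wrist_force: [0.1, -0.2, -1.1]
opening: 0.016
grasp_force: 39.1
time: 26.0
ee_pos: [0.5268, 0.0062, 0.1178]
tcp_rot: [-180.0, -0.0, 90.0]
wrist_force: [0.5, -0.4, -0.6]
opening: 0.0165
grasp_force: 39.1
```

```bash

python3 -m handwheel '{"gripper":[-1,-1,-1,-1],"slide":[[0,0,0.8],[0,0,0],[0,0,0],[0,0,0]],"yaw":[0,0,0,0]}'
python3 -m handwheel '{"gripper":[-1,-1,-1,-1],"slide":[[0,0,0.8],[0,0,0],[0,0,0],[0,0,0]],"yaw":[0,0,0,0]}'
```

```text
time: 26.33
ee_pos: [0.5269, 0.0062, 0.1171]
tcp_rot: [180.0, -0.0, 90.0]
wrist_force: [-1.4, 0.9, 1.6]
opening: 0.0159
grasp_force: 39.3
time: 26.67
ee_pos: [0.5271, 0.0062, 0.1171]
tcp_rot: [179.9, -0.0, 90.0]
wrist_force: [-1.4, -1.4, 5.7]
opening: 0.0165
grasp_force: 39.8
```

```bash

python3 -m handwheel '{"gripper":[-0.4,0,0.1,0.1,0.1,0.1,0.1,0.1],"slide":[[0,0,-0.8],[0,0,0],[0,0,0],[0,0,-6],[0,0,-15],[0,0,-20],[0,0,-14],[0,0,0]],"yaw":[0,0,0,0,0,0,0,0]}' 40
python3 -m handwheel '{"gripper":[1,1,1,1,1,1,1,1],"slide":[[-12,-4,0],[-25,-8,0],[-25,-8,0],[-25,-8,0],[-25,-8,0],[-25,-9,0],[-15,-5,0],[-5,-2.5,0]],"yaw":[0,0,0,0,0,0,0,0]}'
python3 -m handwheel '{"gripper":[1,1,1,1,1,1,1,1],"slide":[[0,0,15],[0,0,25],[0,0,25],[0,0,25],[0,0,20],[0,0,10],[0,0,0],[0,0,0]],"yaw":[0,0,0,0,0,0,0,0]}'
python3 - <<'E'
from h import *
for n in("top","side"):
    c=camera(n);u,v=proj(c,[.52,-.04,.05])[0].astype(int)
    cv2.imwrite(f"pics/a_{n}.png",cv2.resize(c["img"][v-60:v+60,u-60:u+60],None,fx=4,fy=4,interpolation=cv2.INTER_CUBIC)[:,:,::-1])
    P=onto(c,blob(c,proj(c,[.4745,-.1506,.02])[0]),.02);print(n,P.mean(0),np.ptp(P,0))
a=[cv2.imread(f"pics/a_{n}.png") for n in("top","side")];cv2.imwrite("pics/s10.png",cv2.resize(np.hstack(a),None,fx=.8,fy=.8))
E
```

```text
time: 27.33
ee_pos: [0.528, 0.0062, 0.1753]
tcp_rot: [179.8, -0.0, 90.0]
wrist_force: [1.3, 0.9, -0.1]
opening: 0.0472
grasp_force: 0.0
time: 28.0
ee_pos: [0.4729, -0.153, 0.171]
tcp_rot: [-179.9, 0.0, 89.9]
wrist_force: [-0.1, -0.2, 0.4]
opening: 0.0855
grasp_force: 0.0
time: 28.67
ee_pos: [0.4742, -0.1506, 0.0521]
tcp_rot: [-180.0, -0.0, 90.0]
wrist_force: [-0.4, 0.4, -0.0]
opening: 0.085
grasp_force: 0.0
top [ 0.36055207 -0.17207362] [0.56958346 0.42217763]
side [ 0.46994301 -0.15687075] [0.06869014 0.07125887]
```

View pics/s10.png

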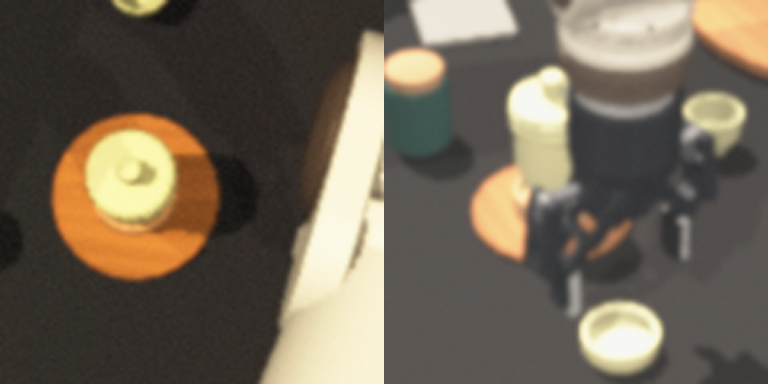

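The mug is complete with its lid on, and the fingers straddle the dish. I'll pick it up.

```bash

python3 -m handwheel '{"gripper":[1,1,1,1,1,1,1,1],"slide":[[0,0,12],[0,0,15],[0,0,12],[0,0,8],[0,0,4],[0,0,1],[0,0,0],[0,0,0]],"yaw":[0,0,0,0,0,0,0,0]}' 40
python3 -m handwheel '{"gripper":[-1,-1,-1,-1,-1,-1,-1,-1],"slide":[[0,0,0],[0,0,0],[0,0,0],[0,0,0],[0,0,0],[0,0,0],[0,0,0],[0,0,0]],"yaw":[0,0,0,0,0,0,0,0]}' 40
python3 -m handwheel '{"gripper":[-1,-1,-1,-1,-1,-1,-1,-1],"slide":[[0,0,-10],[0,0,-20],[0,0,-25],[0,0,-30],[0,0,-30],[0,0,-30],[0,0,-20],[0,0,0]],"yaw":[0,0,0,0,0,0,0,0]}'
```

```text
time: 29.43
ee_pos: [0.4747, -0.1509, 0.0005]
tcp_rot: [180.0, 0.0, 90.0]
wrist_force: [-1.1, -0.6, 0.1]
opening: 0.0854
grasp_force: 0.0
time: 30.1
ee_pos: [0.4748, -0.1509, 0.0009]
tcp_rot: [179.9, 0.0, 90.0]
wrist_force: [-1.5, 1.2, 4.2]
opening: 0.0531
grasp_force: 42.4
time: 30.77
ee_pos: [0.4759, -0.1513, 0.1704]
tcp_rot: [179.6, 0.1, 90.0]
wrist_force: [1.0, 0.5, -0.8]
opening: 0.0528
grasp_force: 42.2
```

```bash

python3 -m handwheel '{"gripper":[-1,-1,-1,-1,-1,-1,-1,-1],"slide":[[0,0,-20],[10,4,-20],[24,8,0],[24,8,0],[24,8,0],[24,8,0],[24,8,0],[24,8,0]],"yaw":[0,0,0,0,0,0,0,0]}'
python3 -m handwheel '{"gripper":[-1,-1,-1,-1,-1,-1,-1,-1],"slide":[[24,8,0],[24,8,0],[24,8,0],[24,8,0],[24,8,0],[24,8,20],[24,8,20],[24,8,20]],"yaw":[0,0,0,0,0,0,0,0]}'
python3 -m handwheel '{"gripper":[-1,-1,-1,-1,-1,-1,-1,-1],"slide":[[24,8,20],[24,8,20],[24,8,10],[22,8,0],[15,6,0],[8,3,0],[4,0,0],[0,0,0]],"yaw":[0,0,0,0,0,0,0,0]}'
python3 -m handwheel '{"gripper":[-1,-1],"slide":[[0,0,0],[0,0,0]],"yaw":[0,0]}'
```

```text
time: 31.43
ee_pos: [0.5263, 0.0044, 0.2048]
tcp_rot: [-180.0, 0.0, 90.0]
wrist_force: [0.5, 0.3, -0.6]
opening: 0.0529
grasp_force: 42.3
time: 32.1
ee_pos: [0.5905, 0.1965, 0.1441]
tcp_rot: [180.0, -0.0, 90.0]
wrist_force: [0.2, -0.4, -0.8]
opening: 0.0528
grasp_force: 42.3
time: 32.77
ee_pos: [0.6311, 0.3164, 0.0947]
tcp_rot: [-180.0, 0.0, 90.0]
wrist_force: [-0.4, -0.1, -0.6]
opening: 0.053
grasp_force: 42.3
time: 32.93
ee_pos: [0.6313, 0.3153, 0.0954]
tcp_rot: [180.0, 0.0, 90.0]
wrist_force: [0.7, 0.0, -0.1]
opening: 0.0531
grasp_force: 42.3
```

```bash

python3 -m handwheel '{"gripper":[-1,-1,-1,-1,-1,-1,-1,-1],"slide":[[-5,-0.4,10],[-2.3,0,20],[0,0,20],[0,0,15],[0,0,5],[0,0,0],[0,0,0],[0,0,0]],"yaw":[0,0,0,0,0,0,0,0]}'
python3 - <<'E'
from h import *
for n in("top","side"):
    c=camera(n)
    if n=="side":
        u,v=proj(c,[.63,.308,.03])[0].astype(int)
        cv2.imwrite("pics/s11.png",cv2.resize(c["img"][v-50:v+50,u-60:u+60],None,fx=5,fy=5,interpolation=cv2.INTER_CUBIC)[:,:,::-1])
    c["img"]=cv2.imread(f"pics/{n}0.png")[:,:,::-1].copy()
    for vm in(110,140):
        P=onto(c,blob(c,proj(c,[.63,.308,.008])[0],h=(0,179),smin=0,vmin=vm),.008);r=cv2.minAreaRect(np.float32(P*1e3));print(n,np.round(r[0],1),np.round(r[1],1),r[2])
E
```

```text
time: 33.6
ee_pos: [0.6316, 0.309, 0.0267]
tcp_rot: [179.9, -0.1, 90.0]
wrist_force: [0.4, -0.0, 0.0]
opening: 0.0532
grasp_force: 42.3
top [630.8 308. ] [95.4 96.3] 68.0413589477539
top [630.8 307.9] [93.5 94. ] 68.36781311035156
side [600.  272.8] [220.5 119.1] 45.82343673706055
side [601.4 274.8] [206.8 114.5] 45.386558532714844
```

View pics/s11.png

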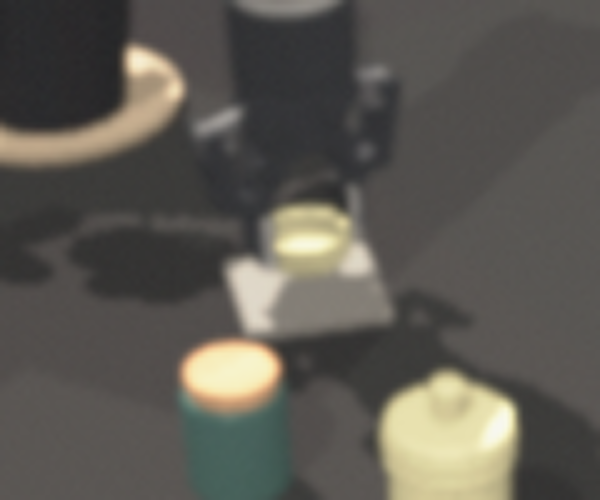

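The dish is held level over the tile, with the lidded mug standing clear. I'll lower it about 17.5 mm until it touches.

```bash

python3 -m handwheel '{"gripper":[-1,-1,-1,-1,-1,-1,-1],"slide":[[0.5,-0.5,6],[0,0,5],[0,0,3],[0,0,2],[0,0,1],[0,0,0],[0,0,0]],"yaw":[0,0,0,0,0,0,0]}'
python3 -m handwheel '{"gripper":[-1,-1,-1],"slide":[[0,0,1],[0,0,0],[0,0,0]],"yaw":[0,0,0]}'
```

```text
time: 34.28
ee_pos: [0.6303, 0.3094, 0.0089]
tcp_rot: [180.0, -0.0, 90.0]
wrist_force: [-3.5, -1.9, 7.5]
opening: 0.0533
grasp_force: 43.0
time: 34.53
ee_pos: [0.6303, 0.3094, 0.0089]
tcp_rot: [180.0, -0.0, 90.0]
wrist_force: [-6.6, -2.9, 13.3]
opening: 0.0531
grasp_force: 43.5
```

```bash

python3 -m handwheel '{"gripper":[-1,-1,-1,-1,-1,-1,-1,-1],"slide":[[0,0,-5],[-1.6,0.4,0],[0,0,0],[0,0,2],[0,0,1],[0,0,0],[0,0,0],[0,0,0]],"yaw":[0,0,0,0,0,0,0,0]}'
python3 -m handwheel '{"gripper":[0.3,0.6,0.8,1,1,1,1,1],"slide":[[0,0,0],[0,0,0],[0,0,0],[0,0,0],[0,0,-10],[0,0,-20],[0,0,-25],[0,0,-25]],"yaw":[0,0,0,0,0,0,0,0]}'
python3 -m handwheel '{"gripper":[1,1,1,1,1,1,1,1],"slide":[[0,0,-25],[0,0,-25],[20,-25,-10],[20,-25,0],[20,-25,0],[20,-25,0],[20,-25,0],[20,-25,0]],"yaw":[0,0,0,0,0,0,0,0]}'
python3 -m handwheel '{"gripper":[1,1,1,1,1,1],"slide":[[20,-25,0],[20,-25,0],[20,-25,0],[0,0,0],[0,0,0],[0,0,0]],"yaw":[0,0,0,0,0,0]}'
python3 - <<'E'
from h import *
for n in("top","side"):
    c=camera(n);cv2.imwrite(f"pics/a_{n}.png",c["img"][:,:,::-1])
    P=onto(c,blob(c,proj(c,[.63,.308,.028])[0]),.028);C=-c["R"].T@c["t"]
    e=P.mean(0)-C[:2];e/=np.linalg.norm(e);m=np.array([-e[1],e[0]]);a,b=P@e,P@m
    print(n,(e*(a.max()-np.ptp(b)/2)+m*(b.max()+b.min())/2).round(4),np.ptp(b)*1e3)
    if n=="top":
        print("cup",blob(c,(298,149)).mean(0),"caddy",blob(c,(231,225)).mean(0))
        old=dict(c);old["img"]=cv2.imread("pics/top0.png")[:,:,::-1].copy();print("was",blob(old,(298,149)).mean(0),blob(old,(231,225)).mean(0),blob(old,(422,251),h=(0,179),smin=0,vmin=120).mean(0),"pitcher now",blob(c,(422,251),h=(0,179),smin=0,vmin=120).mean(0))
a=cv2.imread("pics/a_top.png")[110:290,130:490];b=cv2.imread("pics/a_side.png")[110:330,180:470]
a=cv2.resize(a,(440,220));cv2.imwrite("pics/s12.png",np.hstack([a,cv2.resize(b,(290,220))]))
E
```

```text
time: 35.2
ee_pos: [0.6308, 0.3077, 0.0089]
tcp_rot: [-180.0, 0.0, 90.0]
wrist_force: [-1.6, -0.8, 3.4]
opening: 0.0531
grasp_force: 42.6
time: 35.87
ee_pos: [0.6305, 0.3077, 0.0902]
tcp_rot: [-180.0, 0.0, 90.0]
wrist_force: [-0.3, 0.3, 0.8]
opening: 0.0853
grasp_force: 0.0
time: 36.53
ee_pos: [0.4796, 0.4286, 0.15]
tcp_rot: [180.0, -0.0, 90.0]
wrist_force: [1.0, 1.2, -0.8]
opening: 0.0852
grasp_force: 0.0
time: 37.03
ee_pos: [0.4059, 0.4878, 0.1496]
tcp_rot: [180.0, -0.0, 90.0]
wrist_force: [0.6, -0.2, 0.9]
opening: 0.0857
grasp_force: 0.0
top [0.6357 0.3073] 63.05433195676036
cup [297.08709016 147.9579918 ] caddy [229.18725681 225.5938716 ]
was [297.09140316 148.0548419 ] [229.16346154 225.50576923] [422.68806991 250.75113982] pitcher now [422.72061129 250.7104232 ]
side [0.634  0.3146] 55.59782654746165
```

View pics/s12.png

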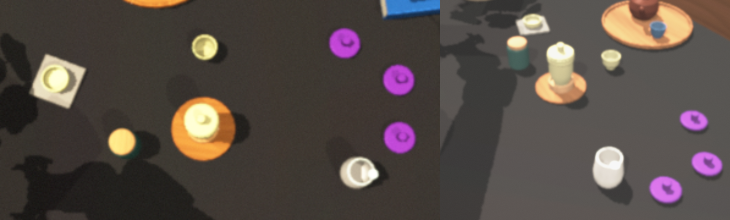

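The dish sits centred on the tile, allowing for its height. The mug stack is upright and closed, and the cup, caddy and pitcher are within 0.1 px of where they started.

```bash
python3 -c "
from workcell import ticket
print(ticket.job_done())"
```

```text
the job is handed in; nothing more can be done
None
```

The job is handed in at about 37 s of the 134 s allowed: saucer, mug, strainer and lid are stacked on the board, the dish is on the tile, and the cup, caddy and pitcher have not moved; no verdict came back.

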